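# Load the bur box into the rinsing stand and clamp it

## Robot

A 6-joint arm with a two-finger parallel gripper is mounted at the origin on the work surface. World frame = base frame: x ahead of the robot, y to its left, z up, the work surface at z = 0. Lengths are in m, angles in rad, forces in N, time in s.
With the tool pointing down it reaches from about 0.3 to 0.875 m from the base axis. Payload 6.4 kg.
Tool frame: the origin (TCP) lies on the centre line of the jaws, within the pads' length; the fingertips stand 11 mm ahead of it and the grasp point (between the pads) lies 8 mm behind it; x points along the fingers, y is the direction in which the jaws open and shut, and the axes are right-handed (so a half turn about x gives the same grasp; the last joint's range is limited). The gripper opens to 85 mm and grips with 20 to 120 N. Pads are 22 mm wide; open, the fingers measure 114 mm over their backs; the gripper's body (76 mm by 85 mm) begins 54 mm behind the grasp point. The pads swing forward as they close: fully open they stand 13 mm farther back than shut.
Start: joints at [-1.539, 0.181, 1.607, -0, 1.354, -0.206], TCP at [0.135, -0.559, 0.242] pointing down, gripper open.
Joint ranges: [-2.99, 2.99], [-0.89, 2.07], [0.3, 2.58], [-1.14, 4.28], [0, 2.63], [-3.12, 3.12]. Speed limits (rad/s): [2.57, 2.57, 3.01, 3.14, 3.14, 3.14].

## Interface

Orientations are given as a unit quaternion [w, x, y, z].
In Python, from bench import ctrl, camera, hand_in gives the robot as it stands. The module is installed in compiled form; this text tells all that it offers.
- The arm moves only by the tool drive_tool, never from a script. Its argument "increments" is a list of rows, each a list of 7 numbers: the shift along the tool's x, y, z in m, then the turn, a rotation vector about the tool's x, y, z in degrees, then the gripper's target within -1 to 1 (fully open at 1, half-way at 0, shut at -1). In form: [[dx, dy, dz, rx, ry, rz, claw], ...]. A call has 1 to 10 rows; each row shifts and turns the commanded pose from where the row before left it, along the tool's axes as they then stand; what a row does not reach is not made up. A row lasts 1/8 s, in which the tool goes at most 62.5 mm and 10.7 degrees, less where a joint would pass 70% of its speed; a pose out of reach is approached as far as the arm can. A call is refused whole if a number of a shift passes 0.0625 or a number of a turn 10.7, either way. A call with a gripper value outside its range is refused whole. The fingers move at their own pace and stop on an object; the grip force is fixed at half the most. Time passes only in rows, so rows that do not move let the fingers close. It gives the time, the measured TCP pose, the force and the opening at its end, in the units of the state.
- ctrl.get_obs(): the state, without advancing time (a new reading comes with each control period).
- camera(name): name is "scene" or "side" or "wrist"; returns a dict with "img" (384x512x3 uint8, red, green, blue), "depth" (384x512 float32, m along the optical axis (not along the pixel's ray), 0 where there is no reading), "fx", "fy", "cx", "cy" (pixels), "world_from_camera" (4x4, takes a point from camera to world coordinates); the wrist camera has in their place "hand_eye" (4x4, takes a point from camera to tool coordinates, whose origin is the TCP and whose axes are the tool frame's). Camera axes: x right, y down, z forward; pixel columns grow to the right and rows downward; lengths in m; the calibration is good to about 2 mm. A picture is of the moment at which its call begins: read the wrist's pose just before it.
- hand_in(): hands the job in, once; it reports no verdict.
The state is a dict: "time_s": time; "q": joint angles; "dq": joint speeds; "joint_efforts": joint torques, N m; "eef_pos": TCP position; "eef_rot": TCP orientation; "wrist_force": force on the tool from outside, world axes, zero at the start; "torque": the same for the moment, N m; "opening": opening from 0.0 (shut) to 1.0 (fully open).
Only numpy, scipy, OpenCV 4.12 (cv2) and the standard library are available. Lean on these libraries where they do the work, as an engineer would, in place of code of your own. Each camera call takes 0.05 s, during which the arm holds its last target.

## Task

Put the short rectangular steel bur box into the seat of the rinsing stand, lying flat between the four corner stops with its lid up. The stand's hold-down arm may be up or down: if it is down, swing it all the way up first. Once the box is in and let go, bring the arm down so that its rubber pad rests on the box and holds it.

Things in the scene. Friction and masses are not known exactly. Their poses are not given: they have to be found in the camera images.
- bur_box: Short lidded steel box, two rows of four small holes in the lid: 74 mm long (its x) x 40 mm wide (its y) x 30 mm high, about 0.16 kg, lid up on the bench. Origin: centre of its underside. Either end may go first. Not wanted: a longer box of the same make (125 mm), a round tin (30 mm high both), a small amber bottle.
- seat (a point): Seat centre on the top of the fixed stand's plate (110 x 190 mm), 6 mm above the bench; z up, y towards the hinge. The box's length goes along y. Four corner stops, 8 mm high, leave 82 (y) x 50 mm (x), open for 58 mm in the middle of the +x and -x sides, so fingers there may reach the plate. Hinge axis: parallel to x through y 100, z 49 mm; its bracket (y 85 to 117) is 62 mm high.
- hold_arm (a joint): Arm angle, rad. 0: down, level over the seat (from the hinge to -y); grows upward; 1.57 upright; 1.95 fully up, leaning back on its stop. About 0.02 when down on the box. Bar 16 mm wide, 12 thick, 0.32 kg; rubber pad under it 100 mm from the hinge. Damped, frictionless: let go either side of upright, it sinks to that end in 1 to 3 s and stays. Starts up or down (may still be sinking at first).
- handle_grip (a point): Place to grip the arm: on the axis of the round cross-handle (12 mm thick, 108 mm long, parallel to the hinge axis) at the arm's free end, 34 mm from the arm's middle on the seat's -x side; the handle stands out 46 mm past each flank of the arm. It moves on a circle of 185 mm about the hinge axis; 55 mm above the bench when down, 227 mm when up. Its x lies along the handle.
Mind the look-alikes: they are no part of the job. Of the things that look like the part that bears seat, the smaller one is meant.

How it is judged:
By the outcome, as a careful person would: the job done as asked, in the order asked, and still so for the second after the job is handed in, with the robot touching nothing.
It also fails if it takes over 72 s, if anything falls off the work surface, if the arm or the gripper's body presses on something with over 40 N, if the wrist force passes 120 N, or if a joint passes its speed limit or range.

## Working session

There is one attempt and no reset: what is moved stays moved. The work goes in short steps, Python scripts to look and compute and a tool call to move; the robot and the scene stay as the last step left them, time stands still between calls to the robot, and variables do not carry over. Pictures are saved under pics/ and viewed, and the job is handed in when it is done.

Besides the shell and the picture viewer there is one more tool, called after "Call:" as name(argument=value, ...), one argument or row to a line, values as JSON. drive_tool: Moves the arm, as the interface text tells. Its arguments: {"type":"object","properties":{"increments":{"type":"array","items":{"type":"array","items":{"type":"number"}}}},"required":["increments"]}

```bash
mkdir -p pics
cat > h.py <<'E'
import numpy as np, cv2
from bench import ctrl, camera, hand_in
from scipy.spatial.transform import Rotation as R
def T(o):
    M=np.eye(4);q=o['eef_rot'];M[:3,:3]=R.from_quat([q[1],q[2],q[3],q[0]]).as_matrix();M[:3,3]=o['eef_pos'];return M
def snap(n,fn):
    o=ctrl.get_obs();c=camera(n)
    c['W']=c['world_from_camera'] if 'world_from_camera' in c else T(o)@c['hand_eye']
    cv2.imwrite(fn,c['img'][:,:,::-1]); np.savez(fn.replace('.png','.npz'),**c); return c
def pts(c):
    v,u=np.mgrid[0:384,0:512];d=c['depth'];P=np.stack([(u-c['cx'])/c['fx']*d,(v-c['cy'])/c['fy']*d,d],-1)
    return P@c['W'][:3,:3].T+c['W'][:3,3]
def ray(c,u,v,z):
    d=c['W'][:3,:3]@np.array([(u-c['cx'])/c['fx'],(v-c['cy'])/c['fy'],1]);o=c['W'][:3,3];return o+d*(z-o[2])/d[2]
def st():
    o=ctrl.get_obs();print(round(o['time_s'],2),np.round(o['eef_pos'],4),np.round(T(o)[:3,:3],3).tolist(),np.round(o['wrist_force'],1),round(o['opening'],3),np.round(o['q'],2))
E
python3 - <<'E'
from h import *
for n in ['scene','side','wrist']: snap(n,f'pics/{n}0.png')
st()
E
```

```text
0.15 [ 0.1355 -0.5584  0.2416] [[-0.0, 0.236, -0.972], [0.001, -0.972, -0.236], [-1.0, -0.001, -0.0]] [ 0.  -0.2 -1. ] 0.999 [-1.54  0.18  1.61  0.    1.35 -0.21]
```

View pics/scene0.png

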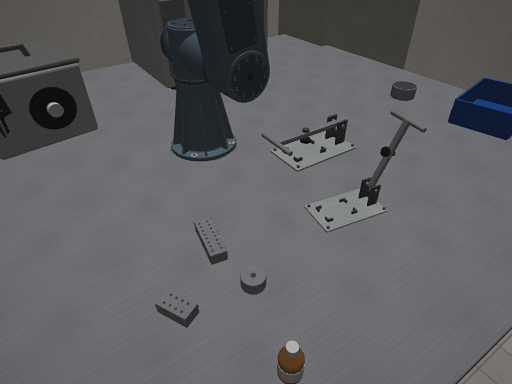

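View pics/side0.png

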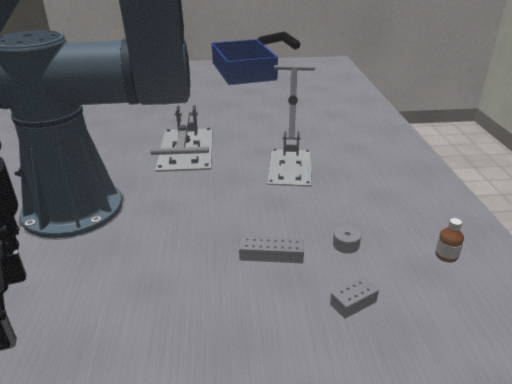

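View pics/wrist0.png

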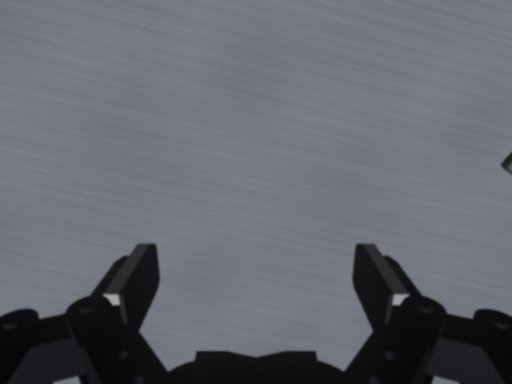

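The scene view has two boxes, at (178,308), short with 2x4 holes, and (210,240), the long one. A tin is at (253,280) and a bottle at (291,362). There are two stands: one at (313,148) with its arm down, and one at (345,208) with its arm up. Next I'll measure the boxes and both plates.

```bash
cat > m.py <<'E'
from h import *
import sys
for n in ['scene','side']:
    c=dict(np.load(f'pics/{n}0.npz')); P=pts(c); z=P[...,2]
    ok=c['depth']>0
    print(n,'cam',np.round(c['W'][:3,3],3))
    # box tops
    m=(ok&(z>.02)&(z<.04)&(P[...,0]>.15)&(np.hypot(P[...,0],P[...,1])<1.0)).astype(np.uint8)
    k,l,s,ce=cv2.connectedComponentsWithStats(m)
    for i in range(1,k):
        if s[i,4]>80:
            q=P[l==i]; t=q[q[:,2]>.027]
            if len(t)<30: continue
            r=cv2.minAreaRect(t[:,:2].astype(np.float32)*1000)
            print('top',np.round(ce[i]),s[i,4],np.round(r[0],1),np.round(r[1],1),round(r[2],1),np.round(np.median(t[:,2]),4))
    # plates: bright low-sat
    g=c['img'].min(-1)
    m=(ok&(g>140)&(z<.02)&(z>-.005)).astype(np.uint8)
    m=cv2.morphologyEx(m,cv2.MORPH_CLOSE,np.ones((7,7)))
    k,l,s,ce=cv2.connectedComponentsWithStats(m)
    for i in range(1,k):
        if s[i,4]>300:
            q=P[(l==i)&(abs(z-.006)<.004)]
            r=cv2.minAreaRect(q[:,:2].astype(np.float32)*1000)
            print('plate',np.round(ce[i]),s[i,4],np.round(r[0],1),np.round(r[1],1),round(r[2],1),np.round(np.median(q[:,2]),4))
E
python3 m.py
python3 - <<'E'
import cv2,numpy as np
a=cv2.imread('pics/scene0.png');b=cv2.imread('pics/side0.png')
x=cv2.resize(a[90:240,250:440],None,fx=4,fy=4,interpolation=2); y=cv2.resize(b[50:190,140:330],None,fx=4,fy=4,interpolation=2)
cv2.imwrite('pics/c1.png',x[:600]);cv2.imwrite('pics/c2.png',y[:600])
cv2.imwrite('pics/c3.png',cv2.resize(a[285:335,140:220],None,fx=6,fy=6,interpolation=2))
E
```

```text
scene cam [ 0.989 -0.436  0.601]
top [469. 121.] 222 [449.9 843.7] [140.1  14.8] 11.6 0.0331
top [210. 238.] 726 [ 439.8 -205.7] [ 40.4 126.2] 80.6 0.0299
top [253. 277.] 492 [ 595.4 -188.4] [51.6 51.7] 55.0 0.03
top [176. 305.] 802 [ 567.7 -345.8] [75.2 40.5] 27.1 0.03
top [289. 374.] 165 [ 793.1 -247.7] [42.8 17.2] 44.6 0.0337
side cam [ 0.359 -0.898  0.584]
top [241.  76.] 188 [420.1 856.2] [ 82.3 176.2] 63.5 0.0333
top [347. 236.] 442 [ 595.1 -187.9] [53.3 51.6] 54.0 0.0301
top [271. 246.] 1060 [ 440.2 -206.2] [ 43.  124.3] 80.3 0.03
top [448. 249.] 211 [ 776.5 -249.4] [24.2 44.4] 59.1 0.0337
top [354. 293.] 907 [ 567.5 -346.3] [74.7 41.9] 27.5 0.0299
plate [275. 252.] 94354 [430.9 334.1] [1684.3 1031.3] 90.0 0.0029
plate [  8. 145.] 686 [-281.7  371.9] [ 39.6 449.6] 22.1 0.0023
```

View pics/c1.png

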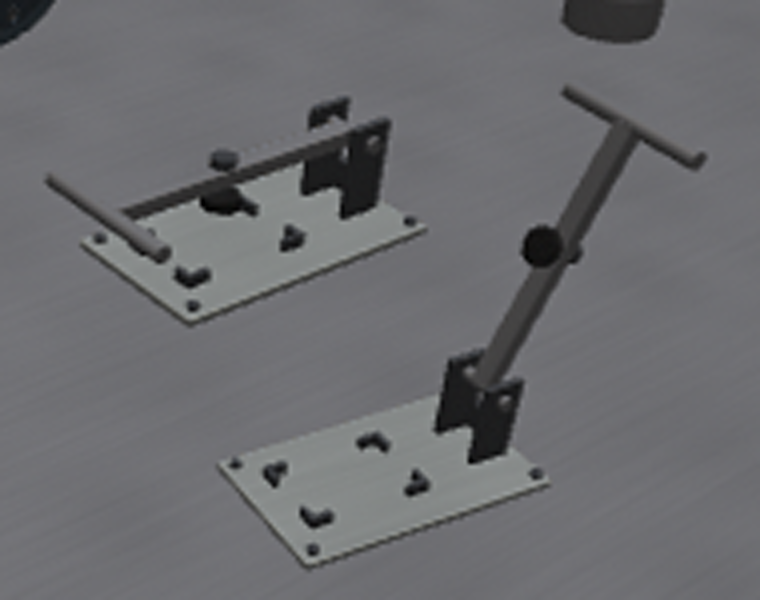

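View pics/c3.png

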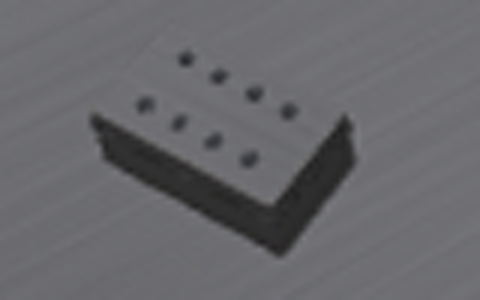

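The crop shows two rows of four holes, and the 75 x 40 mm size matches, so (178,308) is the bur box. Next are the plate sizes.

```bash
cat > m2.py <<'E'
from h import *
for n,seeds in [('scene',[(313,158),(345,217)]),('side',[(200,140),(290,172)])]:
    c=dict(np.load(f'pics/{n}0.npz')); P=pts(c); im=c['img'].astype(int)
    for s in seeds:
        print(n,s,im[s[1],s[0]],np.round(P[s[1],s[0]],4))
    # plate tint: green minus blue
    t=im[...,1]-im[...,2]
    m=((t>=0)&(im.min(-1)>110)&(c['depth']>0)&(P[...,2]<.03)).astype(np.uint8)
    k,l,st_,ce=cv2.connectedComponentsWithStats(m)
    for i in range(1,k):
        if st_[i,4]>300:
            vv,uu=np.nonzero(l==i)
            q=np.array([ray(c,u,v,.006)[:2] for u,v in zip(uu,vv)])
            r=cv2.minAreaRect(q.astype(np.float32)*1000)
            print('plate',np.round(ce[i]),st_[i,4],np.round(r[0],1),np.round(r[1],1),round(r[2],2),np.round(cv2.boxPoints(r)).tolist())
    q=P[(abs(P[...,0]-.5677)<.05)&(abs(P[...,1]+.346)<.05)&(P[...,2]>.027)][:,:2]
    w,v=np.linalg.eigh(np.cov(q.T));print('box',np.degrees(np.arctan2(v[1,1],v[0,1])))
E
python3 m2.py
```

```text
scene (313, 158) [135 139 138] [0.2955 0.2402 0.0075]
scene (345, 217) [131 134 134] [0.555  0.1217 0.0049]
plate [312. 150.] 1275 [244.3 285.6] [255.9 148.1] 89.53 [[169.0, 158.0], [317.0, 157.0], [319.0, 413.0], [171.0, 414.0]]
plate [343. 210.] 1561 [528.2 148.6] [188.4 110.3] 80.35 [[458.0, 65.0], [567.0, 47.0], [598.0, 232.0], [490.0, 251.0]]
plate [498. 363.] 505 [977.8  62.5] [64.5 34.9] 89.58 [[960.0, 30.0], [995.0, 30.0], [996.0, 95.0], [961.0, 95.0]]
box -152.32955740618797
side (200, 140) [160 162 165] [0.2878 0.3192 0.0108]
side (290, 172) [164 168 168] [0.5252 0.1169 0.0044]
plate [394.  52.] 20277 [ 949.3 1708.6] [2179.4 1897.4] 59.84 [[-418.0, 1243.0], [1222.0, 290.0], [2317.0, 2174.0], [677.0, 3127.0]]
plate [89. 29.] 1439 [-425.8 1923.3] [428.  698.8] 13.35 [[-715.0, 2214.0], [-553.0, 1534.0], [-137.0, 1633.0], [-298.0, 2313.0]]
plate [475. 162.] 5321 [1050.3  102.1] [580.4 214.2] 89.92 [[943.0, -188.0], [1157.0, -188.0], [1158.0, 392.0], [944.0, 392.0]]
box -153.53880486885836
```

The near-right plate measures 188 x 110 mm, so it is the smaller stand I want, and its arm is up. The other measures about 256 x 148 mm. I'm moving above the bur box.

Call:
drive_tool(
  increments=[
    [0.008,-0.0115,-0.052,0,0,0,1],
    [0.008,-0.0115,-0.052,0,0,0,1],
    [0.008,-0.0115,-0.052,0,0,0,1],
    [0.008,-0.0115,-0.052,0,0,0,1],
    [0.008,-0.0115,-0.052,0,0,0,1],
    [0.008,-0.0115,-0.052,0,0,0,1],
    [0.008,-0.0115,-0.052,0,0,0,1],
    [0.008,-0.0115,-0.052,0,0,0,1],
    [0.008,-0.0115,-0.052,-6.8,0,0,1],
    [0,0,0,-6.9,0,0,1],
  ],
)

```text
time_s: 1.4
eef_pos: [0.5683, -0.3448, 0.1686]
eef_rot: [-0.169, -0.686, -0.171, 0.687]
wrist_force: [0.2, -1.0, 0.4]
opening: 0.996
```

```bash
cat > m3.py <<'E'
from h import *
st()
c=snap('wrist','pics/wrist1.png');st()
P=pts(c);m=(c['depth']>0)&(P[...,2]>.026)&(P[...,2]<.034)&(np.hypot(P[...,0]-.5677,P[...,1]+.346)<.06)
q=P[m];r=cv2.minAreaRect(q[:,:2].astype(np.float32)*1000);print(m.sum(),r,np.median(q[:,2]))
# seat from scene/side: dark stops
for n in ['scene','side']:
    c=dict(np.load(f'pics/{n}0.npz'));im=c['img'].astype(int);P=pts(c)
    t=(im.max(-1)<70)&(P[...,2]<.03)&(c['depth']>0)
    k,l,s,ce=cv2.connectedComponentsWithStats(t.astype(np.uint8))
    for i in range(1,k):
        p=ray(c,*ce[i],.010)
        if s[i,4]<200 and .44<p[0]<.64 and .0<p[1]<.26: print(n,np.round(ce[i],1),s[i,4],np.round(p,4))
    # handle
    t=(P[...,2]>.19)&(P[...,2]<.26)&(c['depth']>0)&(abs(P[...,0]-.54)<.1)&(abs(P[...,1]-.27)<.08)
    q=P[t];print(t.sum())
    if len(q)>5:
        r=cv2.minAreaRect(q[:,:2].astype(np.float32)*1000);print('handle',r,q[:,2].max(),q[q[:,2]>.21].mean(0))
E
python3 m3.py
```

```text
1.4 [ 0.5683 -0.3448  0.1686] [[-0.001, 0.467, -0.884], [0.002, -0.884, -0.467], [-1.0, -0.002, -0.0]] [ 0.2 -1.   0.4] 0.996 [-0.72  0.44  1.43  0.    1.27  0.36]
1.45 [ 0.5672 -0.346   0.1689] [[-0.001, 0.47, -0.883], [0.001, -0.883, -0.47], [-1.0, -0.002, 0.001]] [-0.8  0.2 -0.8] 1.003 [-0.73  0.44  1.43  0.    1.28  0.36]
4023 ((567.9083862304688, -346.4335632324219), (73.99483489990234, 40.027381896972656), 27.153228759765625) 0.029894463381004155
scene [364.1 193.6] 65 [0.5186 0.2305 0.01  ]
scene [371.8 201.1] 61 [0.5532 0.2222 0.01  ]
scene [342.8 200.3] 18 [0.5067 0.1612 0.01  ]
scene [308.3 205.7] 3 [0.4714 0.07   0.01  ]
scene [318.1 208.1] 20 [0.4935 0.0845 0.01  ]
scene [353.8 210.8] 20 [0.5543 0.1529 0.01  ]
scene [383.5 208.5] 4 [0.5915 0.2236 0.01  ]
scene [386. 211.] 1 [0.6019 0.221  0.01  ]
scene [310. 213.] 1 [0.4965 0.0541 0.01  ]
scene [380. 213.] 1 [0.5985 0.202  0.01  ]
scene [383. 212.] 1 [0.6002 0.2115 0.01  ]
scene [374. 215.] 1 [0.595  0.1833 0.01  ]
scene [377. 214.] 1 [0.5967 0.1927 0.01  ]
scene [328.6 219.3] 22 [0.5416 0.0767 0.01  ]
scene [368.5 217. ]
[... 542 characters left out ...]
.0792 0.01  ]
scene [342.5 226. ] 2 [0.5792 0.0878 0.01  ]
scene [324. 229.] 1 [0.5613 0.043  0.01  ]
scene [333.5 229. ] 2 [0.5745 0.0621 0.01  ]
scene [336.5 228. ] 2 [0.576  0.0706 0.01  ]
scene [326. 231.] 1 [0.5693 0.0422 0.01  ]
scene [328. 231.] 1 [0.5721 0.0462 0.01  ]
scene [330.5 230. ] 2 [0.5729 0.0536 0.01  ]
334
handle ((551.412353515625, 276.5400695800781), (27.73368263244629, 108.27720642089844), 82.21187591552734) 0.2336101376681614 [0.55593106 0.28065886 0.22655606]
side [291.1 147.9] 53 [0.5467 0.244  0.01  ]
268
handle ((550.6199340820312, 278.04486083984375), (27.75623321533203, 107.37726593017578), 75.27976989746094) 0.23424814853235304 [0.55105893 0.28094236 0.2269265 ]
```

View pics/wrist1.png

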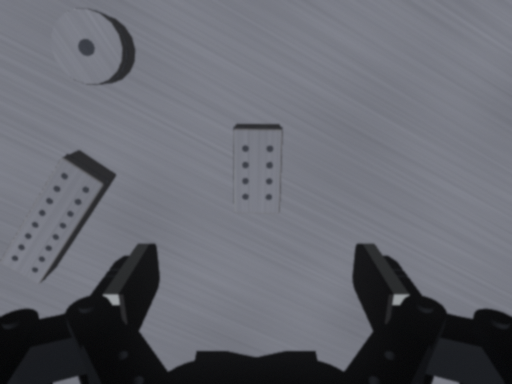

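The wrist view shows the box centred between the fingers at (258,170) with its long axis aligned, and it measures 74 x 40 mm at z 0.030. I'm going down to grip it.

Call:
drive_tool(
  increments=[
    [0.045,0,0,0.7,0,0,1],
    [0.045,0,0,0,0,0,1],
    [0.04,0,0,0,0,0,1],
    [0.023,0,0,0,0,0,1],
    [0,0,0,0,0,0,-1],
    [0,0,0,0,0,0,-1],
    [0,0,0,0,0,0,-1],
    [0,0,0,0,0,0,-1],
    [0,0,0,0,0,0,-1],
    [0,0,0,0,0,0,-1],
  ],
)

```text
time_s: 2.7
eef_pos: [0.5674, -0.3493, 0.0199]
eef_rot: [0.164, 0.689, 0.162, -0.687]
wrist_force: [-0.5, 0.6, 7.1]
opening: 0.454
```

```bash
python3 -c "
from h import *
st();c=snap('side','pics/side2.png');cv2.imwrite('pics/side2c.png',cv2.resize(c['img'][200:350,270:440,::-1],None,fx=4,fy=4))"
```

```text
2.7 [ 0.5674 -0.3493  0.0199] [[0.003, 0.448, -0.894], [-0.003, -0.894, -0.448], [-1.0, 0.004, -0.002]] [-0.5  0.6  7.1] 0.454 [-0.73  0.63  1.48 -0.    1.02  0.38]
```

View pics/side2c.png

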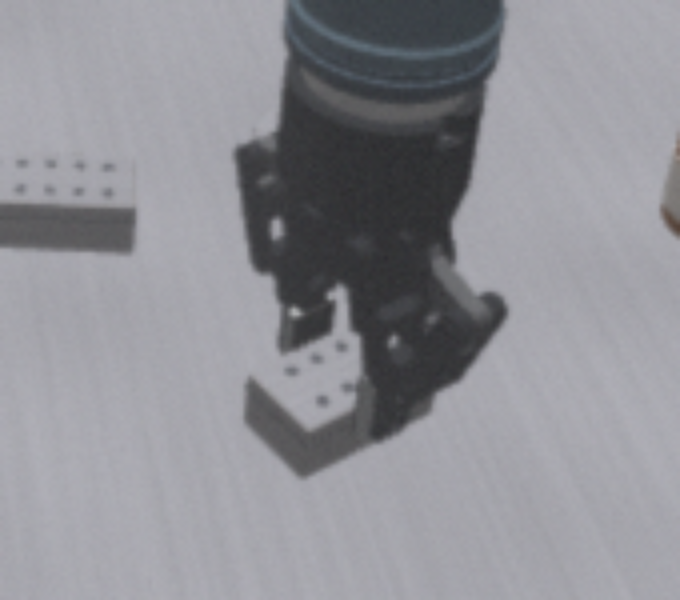

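The side crop shows the box gripped mid-length. The opening of 0.454 is about 39 mm, which fits the 40 mm width. I'm lifting and turning to the seat's heading.

Call:
drive_tool(
  increments=[
    [-0.03,0,0,0,0,0,-1],
    [-0.04,0,0,0,0,0,-1],
    [-0.04,0,0,-9,0,0,-1],
    [-0.03,0,0,-9,0,0,-1],
    [0,0,0,-9,0,0,-1],
    [0,0,0,-9,0,0,-1],
    [0,0,0,-9,0,0,-1],
    [0,0,0,-8.6,0,0,-1],
    [0,-0.015,-0.04,0,0,0,-1],
    [0,-0.015,-0.047,0,0,0,-1],
  ],
)

```text
time_s: 4.0
eef_pos: [0.5507, -0.2568, 0.1576]
eef_rot: [0.455, 0.541, 0.455, -0.541]
wrist_force: [0.9, 1.1, -0.8]
opening: 0.453
```

Call:
drive_tool(
  increments=[
    [0,-0.015,-0.047,0,0,0,-1],
    [0,-0.015,-0.047,0,0,0,-1],
    [0,-0.015,-0.047,0,0,0,-1],
    [0,-0.015,-0.047,0,0,0,-1],
    [0,-0.016,-0.047,0,0,0,-1],
    [0,-0.016,-0.047,0,0,0,-1],
    [0,0,0,0,0,0,-1],
  ],
)

```text
time_s: 4.88
eef_pos: [0.5074, 0.0394, 0.1577]
eef_rot: [0.457, 0.54, 0.457, -0.54]
wrist_force: [0.8, 0.1, -0.4]
opening: 0.454
```

```bash
python3 -c "
from h import *
st();snap('wrist','pics/wrist3.png');st()"
```

```text
4.88 [0.5074 0.0394 0.1577] [[0.0, 0.986, -0.165], [0.001, -0.165, -0.986], [-1.0, 0.0, -0.001]] [ 0.8  0.1 -0.4] 0.454 [-0.16  0.13  1.85  0.    1.16  0.01]
4.92 [0.5081 0.0377 0.1578] [[0.001, 0.986, -0.167], [-0.0, -0.167, -0.986], [-1.0, 0.001, 0.0]] [-0.6 -0.2 -2.2] 0.455 [-0.16  0.13  1.85 -0.    1.16  0.01]
```

View pics/wrist3.png

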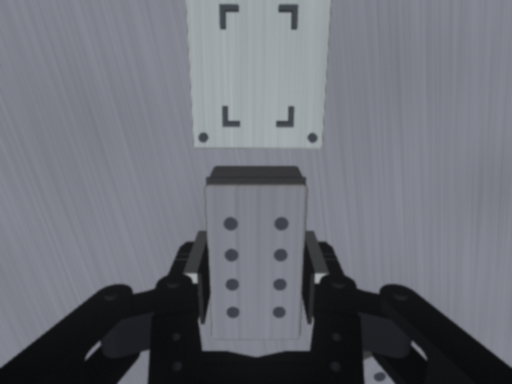

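The wrist view shows all four stops, at (230,16), (288,16), (231,116) and (285,116), and the held box. I'll measure both in the tool frame, where calibration errors mostly cancel.

```bash
cat > m4.py <<'E'
from h import *
c=dict(np.load('pics/wrist3.npz'));im=c['img'].astype(int)
H=c['hand_eye'];o=ctrl.get_obs();M=T(o)
t=(im.max(-1)<95).astype(np.uint8);t[150:]=0
k,l,s,ce=cv2.connectedComponentsWithStats(t)
C=[]
ht=c['W'][2,3]
for i in range(1,k):
    if 40<s[i,4]<600:
        x,y,w,h,a=s[i]
        vv,uu=np.nonzero(l==i);q=np.array([ray(c,u,v,.014) for u,v in zip(uu,vv)])
        Q=(q-M[:3,3])@M[:3,:3]
        print(s[i],np.round(Q[:,1:].min(0)*1e3,1),np.round(Q[:,1:].max(0)*1e3,1),np.round(q.mean(0),4)); 
        if w>13: C.append(np.r_[Q[:,1:].min(0),Q[:,1:].max(0),x,y])
C=np.array(C)
print('seat tool yz mm',(C[:,:2].min(0)+C[:,2:4].max(0))*500,'spans',(C[:,2:4].max(0)-C[:,:2].min(0))*1e3)
# side angle : left col and right col
cen=(C[:,:2]+C[:,2:4])/2; cen=cen[np.argsort(cen[:,0])]
for a,b in [(0,1),(2,3)]:
    d=cen[a]-cen[b];d*=np.sign(d[1]);print('ang deg',np.degrees(np.arctan2(d[0],d[1])))
# held box
P=pts(c);Q=(P-M[:3,3])@M[:3,:3]
m=(c['depth']>0)&(abs(Q[...,1])<.024)&(abs(Q[...,2])<.05)&(Q[...,0]<-.0)&(Q[...,0]>-.03)
q=Q[m];x0=np.median(q[:,0]);q=q[abs(q[:,0]-x0)<.003];print('boxtop x',x0,len(q));r=cv2.minAreaRect(q[:,1:].astype(np.float32)*1000);print(r)
print(np.percentile(q[:,1:],[1,99],axis=0))
cv2.imwrite('pics/m4.png',m.astype(np.uint8)*255)
E
python3 m4.py
```

```text
[220   5  18  24 194] [ -26.5 -126.6] [ -13.9 -111.1] [0.5069 0.1614 0.014 ]
[279   5  18  24 209] [  16.9 -126.7] [  29.9 -111.2] [0.5534 0.1532 0.014 ]
[223 107  16  19 127] [-26.6 -53.1] [-14.5 -38.8] [0.4931 0.0845 0.014 ]
[277 107  16  19 134] [ 17.2 -53.2] [ 29.4 -38.8] [0.5404 0.0764 0.014 ]
[200 133   7   8  47] [-46.  -32.2] [-40.9 -26.4] [0.4702 0.0735 0.014 ]
[308 134   8   8  48] [ 42.9 -31.5] [ 48.8 -25.6] [0.5584 0.0582 0.014 ]
seat tool yz mm [  1.64753596 -82.70457091] spans [56.58189011 87.8921702 ]
ang deg -0.2580236148497284
ang deg -0.1012079572698029
boxtop x -0.009957692948926063 15169
((0.08905601501464844, -2.6115875244140625), (74.34253692626953, 47.92082977294922), 89.69058990478516)
[[-0.01961077 -0.03915872]
 [ 0.01943841  0.03244576]]
```

In the tool frame the seat centre is at (+1.6, -82.7) mm and the box centre at about (0, -3.0) mm. The box underside is 20 mm ahead of the TCP. I'll shift over the seat and then lower.

Call:
drive_tool(
  increments=[
    [0,0.0016,-0.04,0,0,0,-1],
    [0,0,-0.0397,0,0,0,-1],
    [0.04,0,0,0,0,0,-1],
    [0.04,0,0,0,0,0,-1],
    [0.02,0,0,0,0,0,-1],
    [0,0,0,0,0,0,-1],
  ],
)

```text
time_s: 5.68
eef_pos: [0.5225, 0.1134, 0.0558]
eef_rot: [-0.454, -0.54, -0.456, 0.542]
wrist_force: [-0.1, -0.2, -0.9]
opening: 0.452
```

```bash
python3 -c "
from h import *
st();snap('wrist','pics/wrist4.png');c=snap('scene','pics/scene4.png');cv2.imwrite('pics/scene4c.png',cv2.resize(c['img'][100:240,280:440,::-1],None,fx=4,fy=4));st()"
```

```text
5.67 [0.5225 0.1134 0.0558] [[-0.004, 0.985, -0.171], [-0.0, -0.171, -0.985], [-1.0, -0.003, 0.001]] [-0.1 -0.2 -0.9] 0.452 [-0.01  0.34  1.83 -0.    0.97  0.16]
5.78 [0.5244 0.1138 0.0581] [[0.001, 0.985, -0.171], [-0.0, -0.171, -0.985], [-1.0, 0.001, -0.0]] [ 0.7  0.2 -0.2] 0.452 [-0.01  0.34  1.83 -0.    0.97  0.16]
```

View pics/wrist4.png

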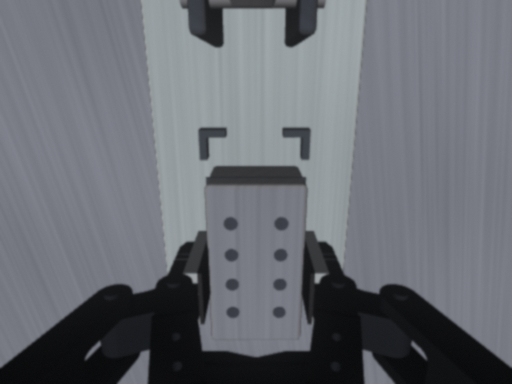

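View pics/scene4c.png

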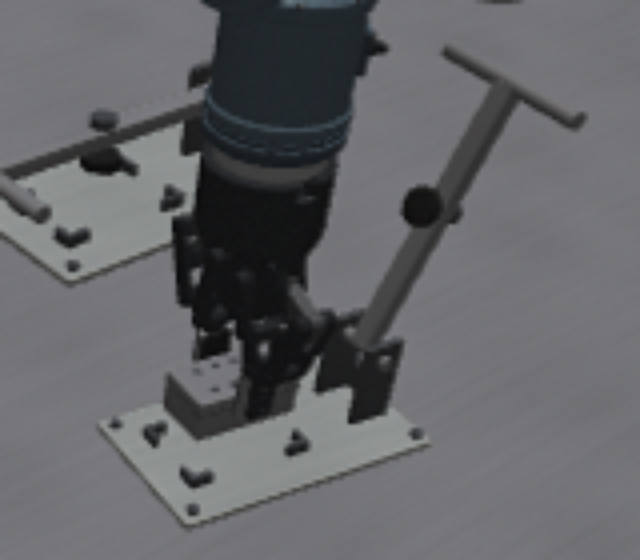

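Run:
```python
from h import *
o=[ctrl.get_obs() for _ in range(1)][0]
c=dict(np.load('pics/wrist4.npz'));im=c['img'].astype(int);H=c['hand_eye']
t=(im.max(-1)<95).astype(np.uint8);t[165:]=0;t[:100]=0
k,l,s,ce=cv2.connectedComponentsWithStats(t)
for i in range(1,k):
    if s[i,4]<80: continue
    vv,uu=np.nonzero(l==i)
    d=c['depth'][vv,uu];print('depth',np.median(d))
    for zt in (.056,.058):
      # plane at tool x = zt-.014
      D=np.stack([(uu-c['cx'])/c['fx'],(vv-c['cy'])/c['fy'],np.ones(len(uu))],-1)@H[:3,:3].T
      Q=H[:3,3]+D*(((zt-.014)-H[0,3])/D[:,0])[:,None]
      print(s[i],zt,np.round(Q[:,1:].min(0)*1e3,1),np.round(Q[:,1:].max(0)*1e3,1))
```

```text
depth 0.17576425
[199 128  28  31 436] 0.056 [-28.5 -51.1] [-14.3 -35.2]
[199 128  28  31 436] 0.058 [-28.8 -50.8] [-14.5 -34.7]
depth 0.1752634
[283 128  27  31 421] 0.056 [ 15.  -51.1] [ 28.7 -35.2]
[283 128  27  31 421] 0.058 [ 15.2 -50.8] [ 29.  -34.7]
```

The sideways centring is good to 0.1 mm. Along the seat's y the box is about 4 mm short, and the measured pose agrees. I'm correcting that and lowering.

Call:
drive_tool(
  increments=[
    [0,0,-0.0038,0,0,0,-1],
    [0.014,0,0,0,0,0,-1],
    [0,0,0,0,0,0,-1],
  ],
)

```text
time_s: 6.15
eef_pos: [0.523, 0.1184, 0.0422]
eef_rot: [-0.455, -0.54, -0.456, 0.541]
wrist_force: [0.1, -0.7, -1.5]
opening: 0.451
```

Run:
```python
from h import *
st();c=snap('wrist','pics/wrist5.png');st()
s=[];
im=c['img'].astype(int);H=c['hand_eye']
t=(im.max(-1)<95).astype(np.uint8);t[163:]=0;t[:100]=0
k,l,s,ce=cv2.connectedComponentsWithStats(t)
for i in range(1,k):
    if s[i,4]<80: continue
    vv,uu=np.nonzero(l==i)
    for zt in (.042,.044):
      D=np.stack([(uu-c['cx'])/c['fx'],(vv-c['cy'])/c['fy'],np.ones(len(uu))],-1)@H[:3,:3].T
      Q=H[:3,3]+D*(((zt-.014)-H[0,3])/D[:,0])[:,None]
      print(s[i],zt,np.round(Q[:,1:].min(0)*1e3,1),np.round(Q[:,1:].max(0)*1e3,1))
```

```text
6.15 [0.523  0.1184 0.0422] [[-0.002, 0.986, -0.17], [-0.0, -0.17, -0.986], [-1.0, -0.002, 0.0]] [ 0.1 -0.7 -1.5] 0.451 [ 0.    0.37  1.83 -0.    0.94  0.17]
6.2 [0.5234 0.1184 0.0426] [[-0.002, 0.986, -0.17], [-0.0, -0.17, -0.986], [-1.0, -0.002, 0.0]] [-0.7 -0.6 -1.7] 0.454 [ 0.    0.37  1.83 -0.    0.94  0.17]
[196 142  29  21 395] 0.042 [-28.1 -46.7] [-14.2 -36.8]
[196 142  29  21 395] 0.044 [-28.5 -46.3] [-14.4 -36.2]
[285 142  29  21 397] 0.042 [ 15.  -46.7] [ 28.9 -36.8]
[285 142  29  21 397] 0.044 [ 15.2 -46.3] [ 29.3 -36.2]
```

View pics/wrist5.png

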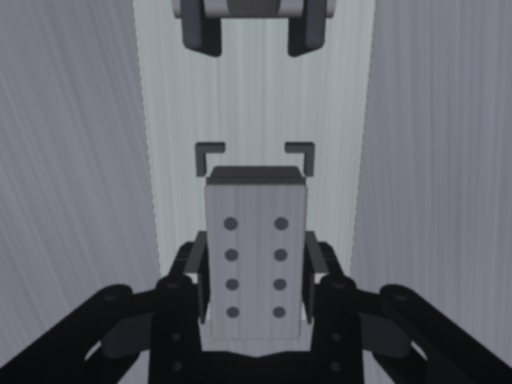

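The box is now centred within 1 mm both ways. I'm lowering it to the plate.

Call:
drive_tool(
  increments=[
    [0.009,0,0.0005,0,0,0,-1],
    [0.005,0,0,0,0,0,-1],
    [0.0015,0,0,0,0,0,-1],
    [0,0,0,0,0,0,-1],
  ],
)

```text
time_s: 6.7
eef_pos: [0.5239, 0.1179, 0.0276]
eef_rot: [-0.456, -0.541, -0.456, 0.541]
wrist_force: [-0.3, -0.0, -0.7]
opening: 0.452
```

```bash
python3 -c "
from h import *
st();c=snap('side','pics/side6.png');cv2.imwrite('pics/side6c.png',cv2.resize(c['img'][60:200,230:350,::-1],None,fx=4,fy=4));st()"
```

```text
6.7 [0.5239 0.1179 0.0276] [[-0.0, 0.985, -0.17], [-0.0, -0.17, -0.985], [-1.0, -0.0, 0.0]] [-0.3 -0.  -0.7] 0.452 [ 0.    0.4   1.83 -0.    0.91  0.17]
6.75 [0.5241 0.1179 0.0278] [[0.0, 0.985, -0.17], [0.0, -0.17, -0.985], [-1.0, 0.0, -0.0]] [-0.1  0.1 -0.2] 0.452 [0.   0.4  1.83 0.   0.91 0.17]
```

View pics/side6c.png

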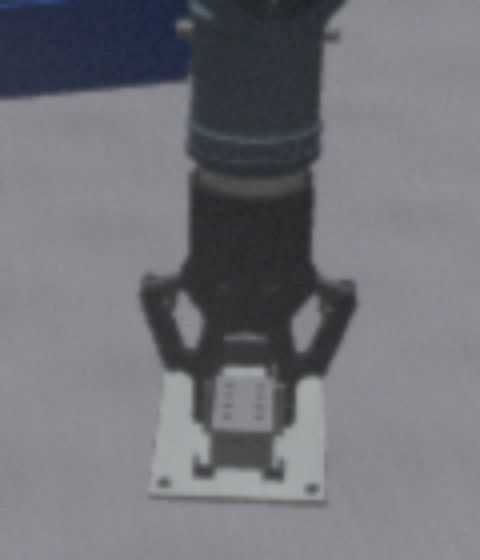

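The side view shows the box between the stops with about 1.5 mm left to go. I'll set it down, release, and rise.

Call:
drive_tool(
  increments=[
    [0.0015,0,0,0,0,0,-1],
    [0,0,0,0,0,0,-1],
    [0,0,0,0,0,0,0.6],
    [0,0,0,0,0,0,0.6],
    [0,0,0,0,0,0,0.6],
    [-0.02,0,0,0,0,0,0.6],
    [-0.05,0,0,0,0,0,0.6],
    [-0.05,0,0,0,0,0,0.6],
    [0,0,0,0,0,0,0.6],
  ],
)

```text
time_s: 7.88
eef_pos: [0.5274, 0.118, 0.1512]
eef_rot: [0.458, 0.543, 0.453, -0.538]
wrist_force: [-0.2, 0.0, -0.7]
opening: 0.805
```

Run:
```python
from h import *
st();c=snap('wrist','pics/wrist7.png');st()
P=pts(c);m=(c['depth']>0)&(P[...,2]>.032)&(P[...,2]<.042)&(np.hypot(P[...,0]-.5235,P[...,1]-.119)<.06)
q=P[m];r=cv2.minAreaRect(q[:,:2].astype(np.float32)*1000);print(m.sum(),r,np.median(q[:,2]))
```

```text
7.88 [0.5274 0.118  0.1512] [[0.009, 0.985, -0.17], [0.0, -0.17, -0.986], [-1.0, 0.009, -0.002]] [-0.2  0.  -0.7] 0.805 [0.   0.2  1.78 0.   1.15 0.17]
7.92 [0.5256 0.1179 0.1486] [[0.005, 0.985, -0.17], [0.0, -0.17, -0.985], [-1.0, 0.005, -0.001]] [-0.1  0.2 -0.8] 0.797 [0.   0.2  1.78 0.   1.15 0.17]
4750 ((524.9234008789062, 118.83770751953125), (73.91244506835938, 40.12007522583008), 80.1644515991211) 0.03591662949566192
```

View pics/wrist7.png

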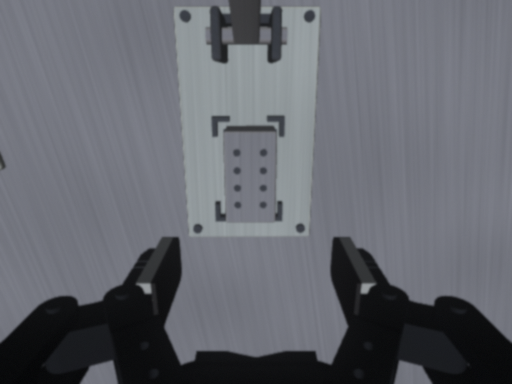

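The box lies flat between the stops, with its top at z 0.036 and an in-plane size of 74 x 40 mm. The handle middle is near seat y 163, z 0.227. I'm closing the gripper and going over the handle to its back side, at x -34 mm, to push it forward.

Call:
drive_tool(
  increments=[
    [-0.047,0,0,0,0,0,-1],
    [-0.047,0,0,0,0,0,-1],
    [-0.05,0,0,0,0,0,-1],
    [0,-0.008,-0.05,0,0,0,-1],
    [0,-0.009,-0.05,0,0,0,-1],
    [0,-0.009,-0.053,0,0,0,-1],
    [0,-0.008,-0.053,0,0,0,-1],
    [0,0,0,0,0,0,-1],
  ],
)

```text
time_s: 8.93
eef_pos: [0.524, 0.3298, 0.2877]
eef_rot: [-0.456, -0.539, -0.457, 0.541]
wrist_force: [0.2, -0.3, 0.2]
opening: -0.003
```

```bash
python3 -c "
from h import *
o=ctrl.get_obs();d=o['eef_pos'][:2]-np.array([.5235,.119]);print('seat xy',d@[.985,-.170],d@[.170,.985])
st();c=snap('side','pics/side8.png');d=snap('scene','pics/scene8.png');
cv2.imwrite('pics/8c.png',np.hstack([cv2.resize(c['img'][20:200,220:380,::-1],(400,450)),cv2.resize(d['img'][60:240,300:460,::-1],(400,450))]));st()"
```

```text
seat xy -0.03535952955707199 0.20771015749866173
8.93 [0.524  0.3298 0.2877] [[-0.004, 0.986, -0.165], [-0.0, -0.165, -0.986], [-1.0, -0.003, 0.001]] [ 0.2 -0.3  0.2] -0.003 [0.37 0.25 1.44 0.   1.46 0.54]
9.03 [0.5247 0.3267 0.2882] [[-0.003, 0.986, -0.168], [-0.002, -0.168, -0.986], [-1.0, -0.003, 0.002]] [ 0.1 -0.3 -0.3] 0.003 [ 0.37  0.24  1.44 -0.    1.46  0.53]
```

View pics/8c.png

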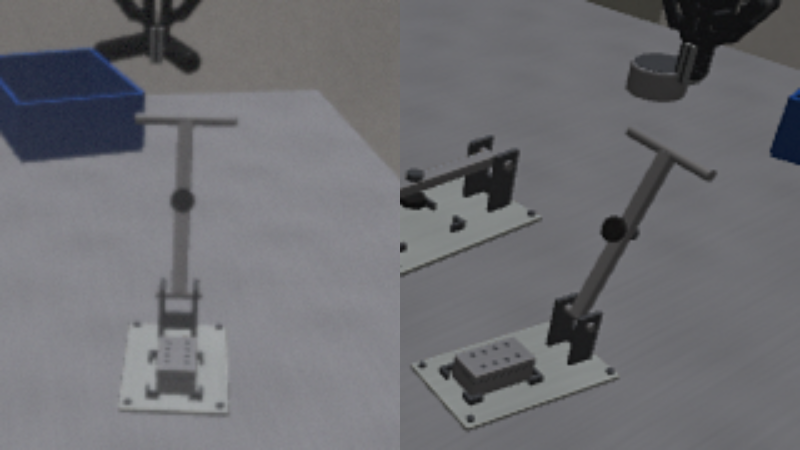

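The fingers hang behind and above the handle, clear of everything. I'll lower them and push gently.

Call:
drive_tool(
  increments=[
    [0.035,0,0,0,0,0,-1],
    [0.035,0,0,0,0,0,-1],
    [0,0,0,0,0,0,-1],
    [0,0,0.015,0,0,0,-1],
    [0,0,0.015,0,0,0,-1],
    [0,0,0.013,0,0,0,-1],
    [0,0,0.013,0,0,0,-1],
  ],
)

```text
time_s: 9.9
eef_pos: [0.5161, 0.2704, 0.2212]
eef_rot: [0.456, 0.541, 0.455, -0.54]
wrist_force: [0.1, 1.2, -0.2]
opening: -0.001
```

```bash
python3 -c "
from h import *
o=ctrl.get_obs();d=o['eef_pos'][:2]-np.array([.5235,.119]);print('seat xy',d@[.985,-.170],d@[.170,.985])
st();c=snap('side','pics/side9.png');d=snap('scene','pics/scene9.png');
cv2.imwrite('pics/9c.png',np.hstack([cv2.resize(c['img'][20:200,220:380,::-1],(400,450)),cv2.resize(d['img'][60:240,300:460,::-1],(400,450))]));st()"
```

```text
seat xy -0.033006342972804546 0.14790408471090277
9.9 [0.5161 0.2704 0.2212] [[0.001, 0.985, -0.17], [0.0, -0.17, -0.985], [-1.0, 0.001, -0.001]] [ 0.1  1.2 -0.2] -0.001 [ 0.28  0.22  1.61 -0.    1.31  0.45]
10.0 [0.5159 0.2699 0.2206] [[0.0, 0.985, -0.171], [-0.001, -0.171, -0.985], [-1.0, 0.0, 0.001]] [ 0.5 -0.   0.5] -0.002 [ 0.28  0.22  1.61 -0.    1.32  0.45]
```

View pics/9c.png

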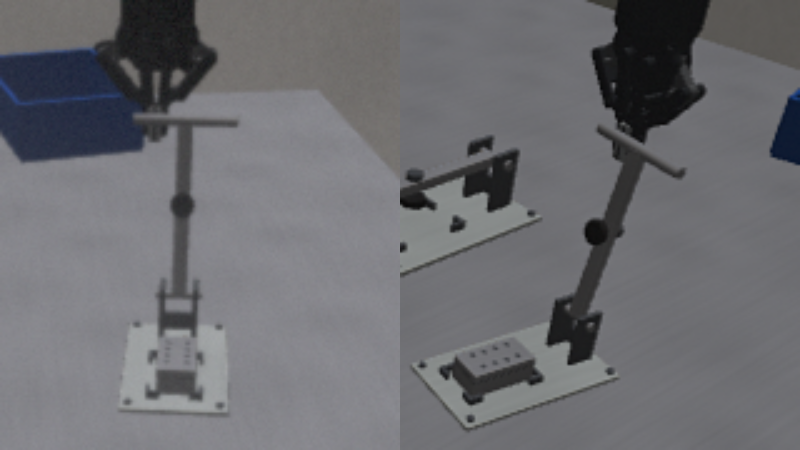

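The closed fingers are behind the handle and the arm is coming forward with hardly any force. I'll push on past upright, let it sink, and back away upward.

Call:
drive_tool(
  increments=[
    [0,0,0.014,0,0,0,-1],
    [0,0,0.014,0,0,0,-1],
    [0,0,0.014,0,0,0,-1],
    [0,0,0.014,0,0,0,-1],
    [0,0,0.012,0,0,0,-1],
    [0,0,0.01,0,0,0,-1],
    [0,0,0,0,0,0,-1],
    [0,0,0,0,0,0,-1],
  ],
)

```text
time_s: 11.0
eef_pos: [0.5028, 0.1948, 0.2204]
eef_rot: [0.456, 0.541, 0.456, -0.541]
wrist_force: [-0.0, 0.1, 0.4]
opening: -0.001
```

```bash
python3 -c "
from h import *
o=ctrl.get_obs();d=o['eef_pos'][:2]-np.array([.5235,.119]);print('seat xy',d@[.985,-.170],d@[.170,.985])
st();c=snap('side','pics/side10.png');d=snap('scene','pics/scene10.png');
cv2.imwrite('pics/10c.png',np.hstack([cv2.resize(c['img'][20:200,220:380,::-1],(400,450)),cv2.resize(d['img'][60:240,300:460,::-1],(400,450))]));st()"
```

```text
seat xy -0.03325734561130511 0.0711110898363075
11.0 [0.5028 0.1948 0.2204] [[0.0, 0.985, -0.17], [0.0, -0.17, -0.985], [-1.0, 0.0, -0.0]] [-0.   0.1  0.4] -0.001 [0.15 0.12 1.72 0.   1.3  0.32]
11.1 [0.5027 0.1949 0.2203] [[0.0, 0.986, -0.169], [0.0, -0.169, -0.986], [-1.0, -0.0, -0.0]] [ 0.4 -0.4 -0.2] -0.002 [0.15 0.12 1.72 0.   1.3  0.32]
```

View pics/10c.png

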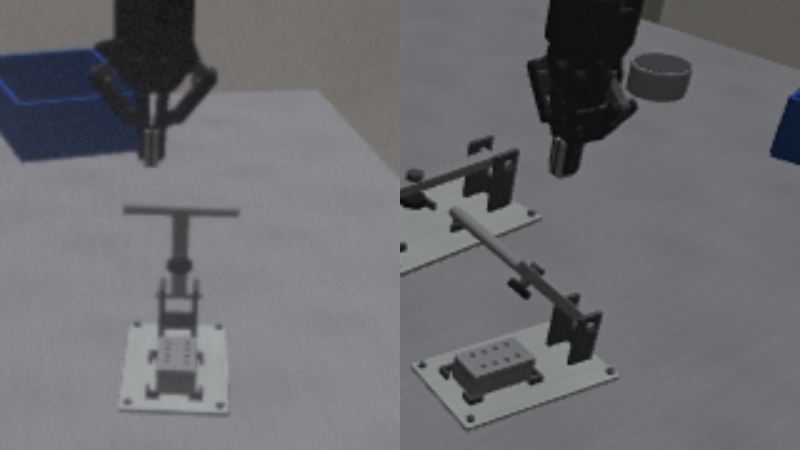

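The arm is past upright and sinking, and the fingers no longer touch it. I'm moving the gripper up and waiting.

Call:
drive_tool(
  increments=[
    [-0.03,0,0,0,0,0,-1],
    [-0.03,0,-0.03,0,0,0,-1],
    [0,0,-0.03,0,0,0,-1],
    [0,0,0,0,0,0,-1],
    [0,0,0,0,0,0,-1],
    [0,0,0,0,0,0,-1],
    [0,0,0,0,0,0,-1],
    [0,0,0,0,0,0,-1],
    [0,0,0,0,0,0,-1],
    [0,0,0,0,0,0,-1],
  ],
)

```text
time_s: 12.35
eef_pos: [0.5129, 0.2537, 0.2803]
eef_rot: [0.456, 0.541, 0.456, -0.541]
wrist_force: [0.4, -0.1, -0.6]
opening: -0.001
```

Call:
drive_tool(
  increments=[
    [0,0,0,0,0,0,-1],
    [0,0,0,0,0,0,-1],
    [0,0,0,0,0,0,-1],
    [0,0,0,0,0,0,-1],
    [0,0,0,0,0,0,-1],
    [0,0,0,0,0,0,-1],
    [0,0,0,0,0,0,-1],
    [0,0,0,0,0,0,-1],
    [0,0,0,0,0,0,-1],
    [0,0,0,0,0,0,-1],
  ],
)

```text
time_s: 13.6
eef_pos: [0.5129, 0.2537, 0.2803]
eef_rot: [0.456, 0.541, 0.456, -0.541]
wrist_force: [-0.5, 0.3, -0.6]
opening: -0.0
```

Run:
```python
from h import *
st();c=snap('side','pics/side11.png');d=snap('scene','pics/scene11.png');
cv2.imwrite('pics/11c.png',np.hstack([cv2.resize(c['img'][90:220,230:350,::-1],(400,433)),cv2.resize(d['img'][130:260,290:410,::-1],(400,433))]));st()
for c in (c,d):
    P=pts(c);D=P[...,:2]-[.5235,.119];x=D@[.985,-.170];y=D@[.170,.985];z=P[...,2];ok=c['depth']>0
    h=ok&(abs(x)<.06)&(abs(y+.085)<.02)&(z>.035)&(z<.12); print('handle',h.sum(),np.round([x[h].min(),x[h].max(),y[h].mean(),z[h].max()],4))
    b=ok&(abs(x)<.03)&(abs(y)<.045)&(abs(z-.036)<.004); print('boxtop',np.round([x[b].min(),x[b].max(),y[b].min(),y[b].max(),np.median(z[b])],4))
    a=ok&(abs(x)<.006)&(y>-.07)&(y<.07)&(z>.045); print('bar top fit slope,z0',np.polyfit(y[a],z[a],1))
```

```text
13.6 [0.5129 0.2537 0.2803] [[0.0, 0.985, -0.17], [0.0, -0.17, -0.985], [-1.0, 0.0, -0.0]] [-0.5  0.3 -0.6] -0.0 [ 0.25  0.14  1.57 -0.    1.43  0.42]
13.7 [0.5129 0.2537 0.2803] [[-0.0, 0.985, -0.17], [0.0, -0.17, -0.985], [-1.0, -0.0, 0.0]] [0.1 0.4 0.7] -0.002 [0.25 0.14 1.57 0.   1.43 0.42]
handle 246 [-0.0527  0.0544 -0.0865  0.0681]
boxtop [-0.0179  0.0217 -0.0294  0.0365  0.0364]
bar top fit slope,z0 [-0.01339806  0.06391462]
handle 211 [-0.0528  0.0545 -0.0838  0.0665]
boxtop [-0.0098  0.0238 -0.0376  0.0376  0.0359]
bar top fit slope,z0 [-0.01423218  0.06257578]
```

View pics/11c.png

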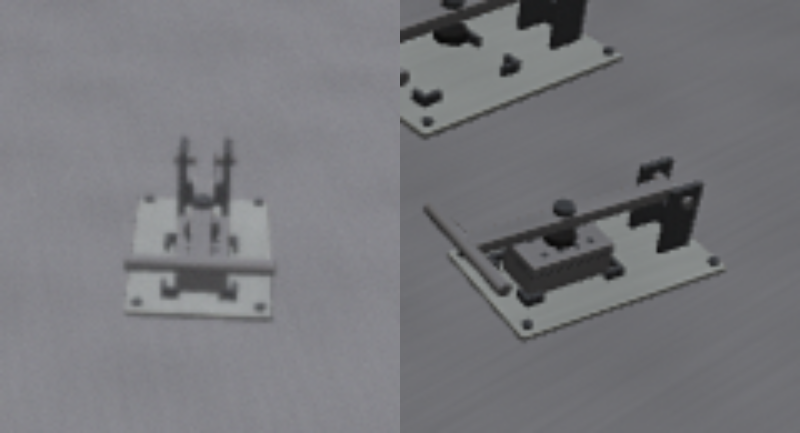

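Both views show the arm down at about 0.014 rad, close to the 0.02 expected, with its pad on the lid. The box is flat inside the stops and the robot is clear.

```bash
python3 -c "
from bench import hand_in; print(hand_in())"
```

```text
the job is handed in; nothing more can be done
None
```

The short bur box is in the seat of the smaller stand, lid up between the four stops, with the hold-down arm's pad resting on it. I handed the job in at about 13.7 s of the 72 s allowed; `hand_in()` gives no verdict.

- **Stand:** I took the one whose plate measured 188 x 110 mm; the other measured about 256 x 148 mm. Its arm was already fully up, so it didn't need raising.
- **Placing:** The box first came out about 4 mm short along the seat. I corrected that before lowering it and letting go.
- **Holding down:** I pushed the handle past upright with the closed fingers, let the arm sink by itself, and moved the gripper clear.

**Last checks:**
- The box top is at z 0.036 m, as it should be (6 + 30 mm), and all four stops are outside the box.
- The bar slope is 0.013–0.014 rad, against the 0.02 expected; I put the difference down to camera accuracy.
- The wrist force was near zero, with the robot touching nothing.
- The handle top read 0.067–0.068 m, about 3 mm higher than I would expect with the arm on the box. I took this as camera error too, since both views show the pad on the lid.

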